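Rack the stray knobs by size, then take one up in the tongs for waxing

TASK

We are getting a batch of turned drawer knobs ready for waxing. First put the two stray knobs from the bench into the pocket board, each face down and fully home in the empty pocket of the row for its own size, and let go. Then pick up the spring tongs, close them on the tenon of the knob that stands on the scrap block (the tenon must stay bare for glue, so touch that knob nowhere but there and only with the tongs), lift it upright at least 10 cm clear of the bench, and finish while holding it there steady in the tongs; leave everything else where it is.

Things in the scene. Friction and masses are not known exactly. Their poses are not given: they have to be found in the camera images.
- board: wooden pocket board, 132 mm (x) x 184 mm (y) x 20 mm thick, fixed, two rows of three round pockets 8 mm deep along its y: row at x = -30 mm small, 31 mm diameter; row at x = +30 mm large, 41 mm diameter; pockets at y = +58, 0, -58 mm. Two pockets of each row already hold a knob. Origin under its centre, z up
- board_hole1 (a point): mouth (level with the board's top) of the empty small pocket, the middle one of its row; 31 mm diameter, floor 8 mm lower
- board_hole5 (a point): mouth (level with the board's top) of the empty large pocket, the one at the board's -y end of its row; 41 mm diameter, floor 8 mm lower
- stray_small: stray small drawer knob: round head 28 mm diameter and 18 mm high, tenon 12 mm diameter and 22 mm long on top, 40 mm over all; the same turned pattern in pale wood, standing on its flat face with the tenon (the peg that is glued into the drawer front) pointing up, loose on the bench. Origin at the centre of its face (underside), z along the tenon.
- stray_large: stray large drawer knob: round head 38 mm diameter and 24 mm high, tenon 12 mm diameter and 22 mm long on top, 46 mm over all; the same turned pattern in pale wood, standing on its flat face with the tenon (the peg that is glued into the drawer front) pointing up, loose on the bench. Origin at the centre of its face (underside), z along the tenon.
- block_knob: the knob to be waxed: large drawer knob: round head 38 mm diameter and 24 mm high, tenon 12 mm diameter and 22 mm long on top, 46 mm over all; the same turned pattern in pale wood, standing on its flat face with the tenon (the peg that is glued into the drawer front) pointing up, loose on top of the scrap block, near its middle. Origin at the centre of its face (underside), z along the tenon.
- block: scrap wood block 65 x 70 x 40 mm high, loose on the bench, carrying the knob to be waxed. Origin at the centre of its underside
- tongs: steel spring tongs lying on the bench, 28 mm high, 190 mm long: bow at the back, two arms with dark wooden grips outside and rubber-lined jaws in front. Origin midway between the grips, at the underside; x to the jaws, z up. Grips 64 mm long, 28 mm high, 48 mm over their middles when open. A slight squeeze (grips at 44 to 46 mm) carries the tongs, jaws still open. 0.12 kg, balanced at the grips
- tongs_jaws (a point): midpoint between the jaws, 78 mm ahead of the tongs' origin and 14 mm above its underside; jaw faces 28 mm long, 14 mm high. Squeezing the grips closes the jaws twice as far: grips 48 mm, jaws 32 mm apart; 43 and 22; 38 and 12 (then parallel)
- tongs_left: left arm (+y side) of the tongs with grip and jaw. Origin on its hinge, 85 mm behind the tongs' origin. The arms spring open; squeezing takes 8 N at each grip to begin, 15 N at 38 mm over the grips
- tongs_right: right arm (-y side) of the tongs with grip and jaw. Origin on its hinge
- small_a: small drawer knob: round head 28 mm diameter and 18 mm high, tenon 12 mm diameter and 22 mm long on top, 40 mm over all; the same turned pattern in pale wood, standing on its flat face with the tenon (the peg that is glued into the drawer front) pointing up, already in its pocket; leave it there. Origin at the centre of its face (underside), z along the tenon.
- small_b: small drawer knob: round head 28 mm diameter and 18 mm high, tenon 12 mm diameter and 22 mm long on top, 40 mm over all; the same turned pattern in pale wood, standing on its flat face with the tenon (the peg that is glued into the drawer front) pointing up, already in its pocket; leave it there. Origin at the centre of its face (underside), z along the tenon.
- large_a: large drawer knob: round head 38 mm diameter and 24 mm high, tenon 12 mm diameter and 22 mm long on top, 46 mm over all; the same turned pattern in pale wood, standing on its flat face with the tenon (the peg that is glued into the drawer front) pointing up, already in its pocket; leave it there. Origin at the centre of its face (underside), z along the tenon.
- large_b: large drawer knob: round head 38 mm diameter and 24 mm high, tenon 12 mm diameter and 22 mm long on top, 46 mm over all; the same turned pattern in pale wood, standing on its flat face with the tenon (the peg that is glued into the drawer front) pointing up, already in its pocket; leave it there. Origin at the centre of its face (underside), z along the tenon.
- wax_tin: flat round tin with green lid, 79 mm diameter, 34 mm high, a bystander. Origin under its centre
- brush: flat brush with wooden handle, 30 x 130 x 13 mm, lying on the bench, a bystander. Origin under its centre
- sanding_block: wooden sanding block 63 x 112 x 29 mm, a bystander. Origin under its centre

How it is judged:
By the outcome, as a careful person would: the job done as asked, in the order asked, and still so for the second after the job is handed in, while the arm keeps its last pose, push and grip.
It also fails if it takes over 61 s, if anything falls off the work surface, if the arm or the gripper's body presses on something with over 40 N, if the wrist force passes 120 N, or if a joint passes its speed limit or range.

ROBOT

A 6-joint arm with a two-finger parallel gripper is mounted at the origin on a cart in front of the work surface, level with it; the furniture and walls round the work are solid. World frame = base frame: x ahead of the robot, y to its left, z up, the work surface at z = 0. Lengths are in m, angles in rad, forces in N, time in s.
With the tool pointing down it reaches from about 0.4 to 0.825 m from the base axis. Payload 7 kg.
Tool frame: the origin (TCP) lies at the centre of the arm's flange, where the gripper is bolted on; the fingertips stand 178 mm ahead of it and the grasp point (between the pads) lies ahead of it (tcp_to_grasp is the z of the grasp point in the tool frame, in m); z points along the fingers, x is the direction in which the jaws open and shut, and the axes are right-handed (so a half turn about z gives the same grasp; the last joint's range is limited). The gripper opens to 88 mm and grips with 3 to 60 N. Pads are 19 mm wide; open, the fingers measure 130 mm over their backs; the gripper's body (78 mm by 193 mm) begins 47 mm behind the grasp point.
Start: joints at [1.576, 0.359, 0.012, 0, -1.224, -0.288], TCP at [0.188, 0.648, 0.405] pointing down, gripper open.
Joint ranges: [-3.07, 3.07], [-1.43, 2.12], [-1.02, 1.25], [-3.03, 1.67], [-3.05, -0], [-3.03, 3.03]. Speed limits (rad/s): [2.39, 2.39, 3.01, 3.14, 3.14, 3.14].

INTERFACE

Orientations are given as [roll, pitch, yaw] about the fixed x, y, z axes, in that order (R = Rz(yaw) Ry(pitch) Rx(roll)).
In Python, from station import get_state, grab_frame, job_done, tcp_to_grasp gives the robot as it stands.
- The arm moves only by the tool drive_tool, never from a script. Its argument "moves" is a list of rows, each a list of 7 numbers: the shift along the tool's x, y, z in mm, then the turn, a rotation vector about the tool's x, y, z in degrees, then the closure, from -1 (fully open) to 1 (shut), so that 0 is half open. In form: [[dx, dy, dz, ax, ay, az, claw], ...]. A call has 1 to 12 rows; each row is the pose to reach, as a shift and turn from the pose commanded when the call began, along the tool's axes at that moment; what a row does not reach only later rows make up. A row lasts 1/8 s, in which the tool goes at most 62.5 mm and 10.7 degrees, less where a joint would pass 70% of its speed; a pose out of reach is approached as far as the arm can. A call with a gripper value outside its range is refused whole. The fingers move at their own pace and stop on an object; "grip_force" is the grip in N (left out, the last holds). Time passes only in rows, so rows that repeat a pose let the fingers close. It gives the time, the measured TCP pose, the force and the opening at its end, in the units of the state.
- get_state(): the state, without advancing time (a new reading comes with each control period).
- grab_frame(name): name is "side" or "top"; returns a dict with "img" (420x560x3 uint8, red, green, blue), "range_z" (420x560 float32, m along the optical axis (not along the pixel's ray), 0 where there is no reading), "fovy" (degrees; the focal length in pixels is half the picture's height over the tangent of half this angle, whatever the lens; pixels are square), "cx", "cy" (the principal point, pixels), "rvec" (rotation vector, rad) and "tvec" (3), from world to camera coordinates, as OpenCV has them. Camera axes: x right, y down, z forward; pixel columns grow to the right and rows downward; lengths in m; the calibration is good to about 2 mm. A picture is of the moment at which its call begins.
- job_done(): hands the job in, once; it reports no verdict.
The state is a dict: "t": time; "q": joint angles; "qd": joint speeds; "joint_efforts": joint torques, N m; "eef_pos": TCP position; "ee_rot": TCP orientation; "force": force on the tool from outside, world axes, zero at the start; "moment": the same for the moment, N m; "width": finger opening in m.
Only numpy, scipy, OpenCV 4.12 (cv2) and the standard library are available. Lean on these libraries where they do the work, as an engineer would, in place of code of your own. Each camera call takes 0.05 s, during which the arm holds its last target. There are 200 camera calls.

## Working session

There is one attempt and no reset: what is moved stays moved. The work goes in short steps, Python scripts to look and compute and a tool call to move; the robot and the scene stay as the last step left them, time stands still between calls to the robot, and variables do not carry over. Pictures are saved under pics/ and viewed, about 8 in all and at most 12, crops included, and the job is handed in when it is done.

Besides the shell and the picture viewer there is one more tool, called after "Request:" by a JSON object that holds its "name" and its "arguments". drive_tool: Moves the arm, as the interface text tells. Its arguments: {"type":"object","properties":{"moves":{"type":"array"},"grip_force":{"type":"number"}},"required":["moves"]}

```bash
mkdir -p pics; cat > h.py <<'E'
import numpy as np, cv2
from station import get_state, grab_frame, tcp_to_grasp
def cam(f):
    h=f["img"].shape[0]; fl=h/2/np.tan(np.radians(f["fovy"])/2)
    R=cv2.Rodrigues(np.array(f["rvec"],float))[0]; t=np.array(f["tvec"],float).ravel()
    return fl,R,t
def cloud(f):
    fl,R,t=cam(f); z=f["range_z"]; v,u=np.mgrid[:z.shape[0],:z.shape[1]]
    P=np.stack([(u-f["cx"])/fl*z,(v-f["cy"])/fl*z,z],-1)
    W=(P-t)@R; W[z==0]=np.nan; return W
def ray(f,u,v,h):
    fl,R,t=cam(f); o=-R.T@t; d=R.T@np.array([(u-f["cx"])/fl,(v-f["cy"])/fl,1.]); return o+d*(h-o[2])/d[2]
def save(n,im): cv2.imwrite("pics/"+n,im[...,::-1])
E
python3 - <<'E'
from h import *
import pickle
print(tcp_to_grasp); s=get_state(); print(s)
fs={n:grab_frame(n) for n in("top","side")}
pickle.dump(fs,open("f0.pkl","wb"))
for n,f in fs.items():
    save(n+"0.png",f["img"]); fl,R,t=cam(f); print(n,fl,-R.T@t,R[2],(f["range_z"]>0).mean())
E
```

```text
0.1593
{'t': 0.0, 'q': array([ 1.57609459e+00,  3.59386154e-01,  1.10731392e-02, -3.94637000e-04,
       -1.22411106e+00, -2.88101029e-01]), 'qd': array([ 0.00069222, -0.00030727,  0.00053589, -0.00126519, -0.00057964,
        0.00124862]), 'joint_efforts': array([ 2.82479086e-04, -5.82724750e+01,  2.93055439e+01,  6.99741125e+00,
        6.92023285e-03, -1.56121405e-04]), 'eef_pos': array([0.18829517, 0.64799871, 0.40372112]), 'ee_rot': array([-3.14148580e+00, -1.66608019e-03, -1.85373358e+00]), 'force': array([-0.94663047, -0.16619863,  0.19765414]), 'moment': array([-0.02857689,  0.00592414, -0.04787539]), 'width': 0.08777247826270439}
top 416.79781010852463 [ 0.39598041 -0.04707584  1.17013408] [ 0.14304552 -0.00653202 -0.98969455] 0.9958460884353741
side 384.7826700947889 [ 0.32708559 -0.9314914   0.39721401] [ 0.26608763  0.89526886 -0.35733883] 0.8430059523809523
```

View pics/top0.png

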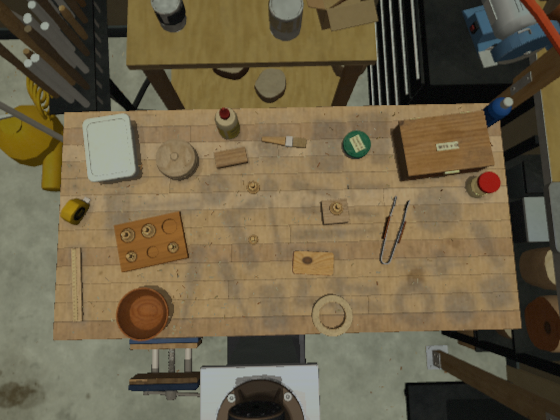

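View pics/side0.png

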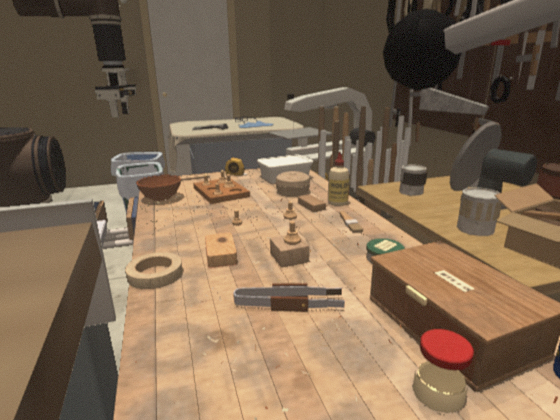

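```bash
python3 - <<'E'
from h import *
import pickle
fs=pickle.load(open("f0.pkl","rb")); f=fs["top"]; W=cloud(f)
for n,(u,v) in dict(board=(137,258),bench=(220,220),small=(253,240),large=(253,187),block=(328,218),bk=(336,208),tongs=(388,255),tin=(357,145),mid=(290,300)).items(): print(n,W[v,u].round(4))
def comps(u0,u1,v0,v1,lo,hi,tag):
    Z=W[v0:v1,u0:u1,2]; m=((Z>lo)&(Z<hi)).astype(np.uint8)
    k,l,st,c=cv2.connectedComponentsWithStats(m)
    for i in range(1,k):
        if st[i,4]>=3:
            p=W[v0:v1,u0:u1][l==i]; print(tag,st[i],c[i]+[u0,v0],p.mean(0).round(4),np.ptp(p,0).round(3))
comps(240,268,175,255,.012,.03,"head"); comps(240,268,175,255,.03,.06,"ten")
comps(110,195,205,275,.03,.06,"bten"); comps(110,195,205,275,.012,.06,"board")
comps(310,355,190,230,.03,.05,"blk");comps(310,355,190,230,.055,.07,"bkhead");comps(310,355,190,230,.075,.1,"bkten")
comps(370,420,185,275,.012,.05,"tongs")
im=np.vstack([np.hstack([cv2.resize(f["img"][205:275,110:190],None,fx=5,fy=5,interpolation=2),cv2.resize(f["img"][190:270,360:430][:70],None,fx=5,fy=5,interpolation=2)[:, :350]]),
])
save("crop1.png",im)
g=fs["side"]; print("side"); W=cloud(g)
s=cv2.resize(g["img"][165:315,180:400],None,fx=3.6,fy=3.6,interpolation=2); save("crop2.png",s)
E
```

```text
board [0.4458 0.3285 0.02  ]
bench [ 0.5488  0.1037 -0.0039]
small [0.4867 0.009  0.036 ]
large [0.635  0.007  0.0301]
block [ 0.5419 -0.1972  0.0399]
bk [ 0.5652 -0.2165  0.0651]
tongs [ 0.4389 -0.3661  0.0005]
tin [ 0.749  -0.2887  0.0325]
mid [ 0.3218 -0.0886 -0.0014]
head [ 7  6 11 11 56] [252.51785714 186.48214286] [0.6388 0.0089 0.0193] [0.029 0.028 0.016]
head [14 61  3  1  3] [255. 236.] [0.4993 0.0043 0.0156] [0.    0.005 0.006]
head [ 9 62  8  6 19] [252.68421053 239.84210526] [0.4887 0.0108 0.0168] [0.014 0.02  0.015]
ten [10  7  5  6 19] [251.94736842 184.42105263] [0.6398 0.0092 0.0425] [0.012 0.011 0.018]
ten [10 61  5  5 17] [252.35294118 238.        ] [0.4919 0.0105 0.0388] [0.011 0.011 0.007]
bten [32 21 10  8 57] [146.38596491 229.52631579] [0.5212 0.2976 0.0422] [0.019 0.021 0.029]
bten [11 26 10  8 56] [125.625 234.125] [0.51   0.3537 0.0419] [0.019 0.021 0.027]
bten [58 39  7  6 27] [170.77777778 246.40740741] [0.4736 0.23   0.0458] [0.014 0.012 0.023]
bten [16 48  7  6 27] [128.81481481 255.44444444] [0.452  0.3426 0.0446] [0.014 0.011 0.023]
board [   4    6   74   61 2990] [149.30267559 241.2541806 ] [0.4911 0.2955 0.0205] [0.163 0.203 0.047]
board [62 19  2  3  3] [172.33333333 225.        ] [0.5355 0.2345 0.0131] [0.006 0.003 0.002]
blk [ 11   8  28  26 510] [334.3745098  211.20196078] [ 0.5604 -0.2156  0.0394] [0.069 0.073 0.02 ]
bkhead [22 13 10 10 44] [336.09090909 207.68181818] [ 0.5666 -0.2173  0.0617] [0.024 0.024 0.014]
bkten [26 14  5  4 17] [337.64705882 205.47058824] [ 0.5691 -0.2183  0.0834] [0.009 0.011 0.008]
tongs [ 10  11  17  68 160] [386.73125 228.3125 ] [ 0.5122 -0.3616  0.021 ] [0.186 0.057 0.021]
tongs [ 18  15  22  63 165] [399.82424242 230.86666667] [ 0.5041 -0.3972  0.0216] [0.171 0.072 0.019]
side
```

View pics/crop1.png

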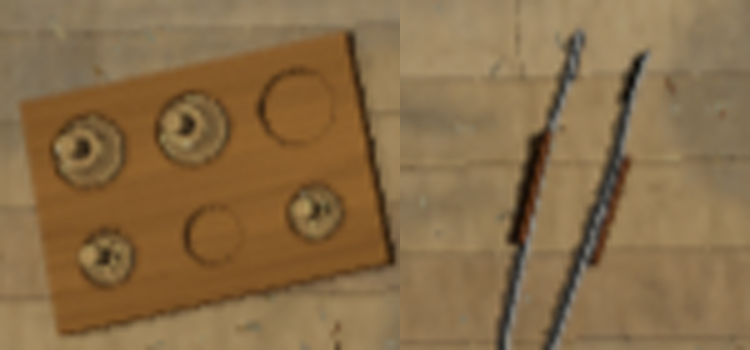

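View pics/crop2.png

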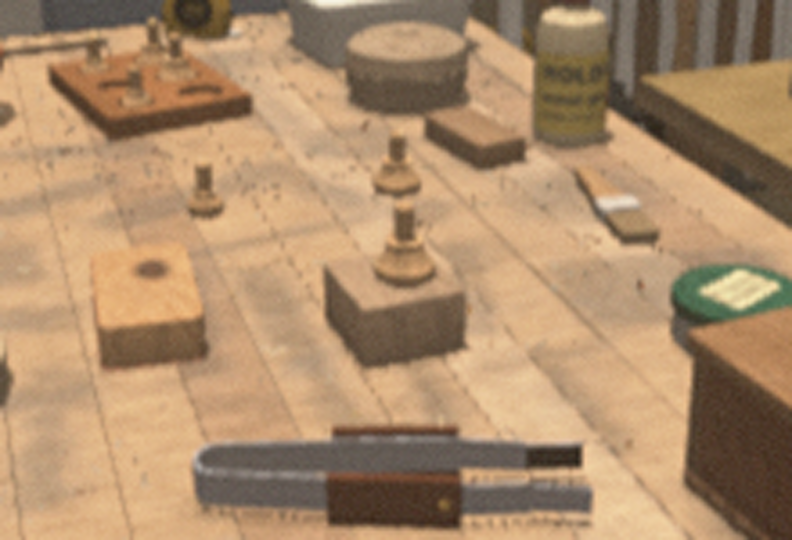

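```bash
cat > m.py <<'E'
from h import *
def avg(name,n=4):
    F=[grab_frame(name) for _ in range(n)]; f=F[0]
    Z=np.stack([x["range_z"] for x in F]); f["range_z"]=np.median(Z,0); f["img"]=np.mean([x["img"] for x in F],0).astype(np.uint8); return f
def top_of(f,W,u,v,zt,r=9,d=0.006):
    u0,v0=int(u)-r,int(v)-r; Z=W[v0:v0+2*r,u0:u0+2*r,2]; m=(Z>zt-d)&(Z<zt+.008)
    vv,uu=np.nonzero(m); return ray(f,uu.mean()+u0,vv.mean()+v0,zt-.001),m.sum(),(uu.mean()+u0,vv.mean()+v0)
E
python3 - <<'E'
from m import *
import pickle
F={n:avg(n) for n in("top","side")}; pickle.dump(F,open("f1.pkl","wb"))
f=F["top"]; W=cloud(f); 
K={}
for n,u,v,z in [("small",252,238,.04),("large",252,185,.046),("bk",337,206,.086),("la",124,232,.058),("lb",145,227,.058),("sa",128,254,.052),("sb",171,245,.052)]:
    p,c,px=top_of(f,W,u,v,z); K[n]=p[:2]; print(n,p.round(4),c,np.round(px,1))
A=np.array([[.03,.058],[.03,0],[-.03,.058],[-.03,-.058]]); B=np.array([K[k] for k in("la","lb","sa","sb")])
a,b=A-A.mean(0),B-B.mean(0); U,S,Vt=np.linalg.svd(b.T@a); R=U@Vt; t=B.mean(0)-R@A.mean(0)
print("board fit",t,np.degrees(np.arctan2(R[1,0],R[0,0])),"res",((A@R.T+t)-B).round(4).tolist())
print("hole1",R@[-.03,0]+t,"hole5",R@[.03,-.058]+t)
Z=W[200:280,100:200]; m=((Z[...,2]>.014)&(Z[...,2]<.026)).astype(np.uint8); m=cv2.morphologyEx(m,2,np.ones((3,3)))
v,u=np.nonzero(m); P=np.array([ray(f,x+100,y+200,.02)[:2] for x,y in zip(u,v)]).astype(np.float32)
print("board rect",cv2.minAreaRect(P*1000))
for n,(x0,x1,y0,y1) in dict(h1=(180,245,195,270),h5=(250,340,60,150)).items(): pass
print("hole px eye",ray(f,110+212/5-.4,205+235/5-.4,.02),ray(f,110+297/5-.4,205+107/5-.4,.02))
# block
Z=W[190:230,310:355]; m=((Z[...,2]>.034)&(Z[...,2]<.046)); v,u=np.nonzero(m); P=np.array([ray(f,x+310,y+190,.04)[:2] for x,y in zip(u,v)]).astype(np.float32); print("block",cv2.minAreaRect(P*1000))
# tongs
q=lambda cx,cy:ray(f,360+(cx-400)/5-.4,190+cy/5-.4,.026).round(4)[:2]
print("tongs grips mid L,R",q(530,187),q(612,211),"jaw tips",q(578,32),q(642,52))
h=cv2.cvtColor(f["img"],cv2.COLOR_RGB2HSV)
for a,b,n in((380,393,"L"),(397,409,"R")):
    s=h[210:247,a:b].astype(int); z=W[210:247,a:b,2]; m=(z>.015)&(s[...,1]>110)&(s[...,2]<130); v,u=np.nonzero(m)
    if len(u)>5:
        P=np.array([ray(f,x+a,y+210,.026)[:2] for x,y in zip(u,v)]); print(n,len(u),P.mean(0),cv2.minAreaRect((P*1000).astype(np.float32)))
i=cv2.resize(f["img"][190:275,370:420],None,fx=7,fy=7,interpolation=2); save("crop3.png",i)
E
```

```text
small [0.4922 0.0106 0.039 ] 16 [252.3 237.9]
large [0.6401 0.0098 0.045 ] 16 [251.7 184.1]
bk [ 0.5691 -0.2184  0.085 ] 16 [337.8 205.4]
la [0.5105 0.3558 0.057 ] 17 [122.9 233.4]
lb [0.5222 0.2993 0.057 ] 17 [144.1 228.6]
sa [0.4519 0.3441 0.051 ] 15 [127.4 255.4]
sb [0.4741 0.231  0.051 ] 18 [169.9 246.1]
board fit [0.49251327 0.29331665] 11.153906787140347 res [[0.0002, 0.0003], [-0.0003, -0.0002], [-0.0001, 0.0003], [0.0002, -0.0004]]
hole1 [0.46307994 0.28751329] hole5 [0.53316642 0.24221556]
board rect ((492.5544738769531, 293.58428955078125), (132.3631591796875, 184.7575225830078), 11.206205368041992)
hole px eye [0.46233749 0.28775423 0.02      ] [0.5320934  0.24204368 0.02      ]
block ((562.4237060546875, -216.49575805664062), (65.17754364013672, 70.33736419677734), 3.9773714542388916)
tongs grips mid L,R [ 0.5151 -0.3572] [ 0.5008 -0.4017] jaw tips [ 0.6014 -0.3893] [ 0.5893 -0.4243]
L 65 [ 0.51441523 -0.35785756] ((515.2659301757812, -358.0291442871094), (7.312503814697266, 63.96015548706055), 72.65961456298828)
R 31 [ 0.50150172 -0.40109908] ((501.4727783203125, -401.03204345703125), (3.606588125228882, 62.11518478393555), 69.39938354492188)
```

```bash
cat > go.py <<'E'
# usage: go.py x y zgrasp yawdeg  -> row relative to present pose (grasp point target, tool down)
import sys
from h import *
from scipy.spatial.transform import Rotation as Rn
x,y,z,yaw=map(float,sys.argv[1:5]); s=get_state()
R0=Rn.from_euler("xyz",s["ee_rot"]); R1=Rn.from_euler("xyz",[np.pi,0,np.radians(yaw)])
d=R0.inv().apply(np.array([x,y,z+tcp_to_grasp])-s["eef_pos"])*1000
w=np.degrees((R0.inv()*R1).as_rotvec())
print("t",s["t"],"row",d.round(1),w.round(2),"rows>=",max(np.linalg.norm(d)/62.5,np.linalg.norm(w)/10.7).round(1),"w",round(s["width"],4),"F",s["force"].round(1),"grasp",(s["eef_pos"]+R0.apply([0,0,tcp_to_grasp])).round(4), "rpy",np.degrees(s["ee_rot"]).round(2))
E
python3 go.py .4922 .0106 .11 -168.85
```

```text
t 0.5 row [ 527.4 -469.7  135.4] [-1.000e-02 -1.000e-02  6.265e+01] rows>= 11.5 w 0.0877 F [ 0.5 -0.  -0.5] grasp [0.1884 0.6481 0.2453] rpy [-1.800e+02 -1.000e-02 -1.062e+02]
```

Request:
{"name": "drive_tool", "arguments": {"moves": [[527.4,-469.7,70,0,0,62.65,-0.45],[527.4,-469.7,70,0,0,62.65,-0.45],[527.4,-469.7,70,0,0,62.65,-0.45],[527.4,-469.7,70,0,0,62.65,-0.45],[527.4,-469.7,70,0,0,62.65,-0.45],[527.4,-469.7,70,0,0,62.65,-0.45],[527.4,-469.7,135.4,0,0,62.65,-0.45],[527.4,-469.7,135.4,0,0,62.65,-0.45],[527.4,-469.7,135.4,0,0,62.65,-0.45],[527.4,-469.7,135.4,0,0,62.65,-0.45],[527.4,-469.7,135.4,0,0,62.65,-0.45],[527.4,-469.7,135.4,0,0,62.65,-0.45]], "grip_force": 15}}

```text
t: 2.0
eef_pos: [0.4928, 0.0082, 0.2685]
ee_rot: [-3.141, -0.001, -2.949]
force: [0.8, 0.7, 0.6]
width: 0.0635
```

```bash
python3 go.py .4922 .0106 .0375 -168.85
```

```text
t 2.0 row [ 0.   2.5 71.7] [-0.01 -0.04 -0.11] rows>= 1.1 w 0.0635 F [0.8 0.7 0.6] grasp [0.4927 0.0081 0.1092] rpy [-1.7999e+02 -4.0000e-02 -1.6896e+02]
```

Request:
{"name": "drive_tool", "arguments": {"moves": [[0,0,40,0,0,0,-0.45],[0,0,40,0,0,0,-0.45],[0,0,40,0,0,0,-0.45]]}}

```text
t: 2.38
eef_pos: [0.4927, 0.0111, 0.2303]
ee_rot: [-3.141, 0.001, -2.946]
force: [-0.1, 0.3, 0.3]
width: 0.0633
```

```bash
python3 go.py .4922 .0106 .0375 -168.85
```

```text
t 2.375 row [ 0.6 -0.3 33.5] [-0.01  0.04  0.05] rows>= 0.5 w 0.0633 F [-0.1  0.3  0.3] grasp [0.4928 0.011  0.071 ] rpy [-1.7999e+02  4.0000e-02 -1.6880e+02]
```

Request:
{"name": "drive_tool", "arguments": {"moves": [[0.5,-0.3,33.5,0,0,0,-0.45],[0.5,-0.3,33.5,0,0,0,-0.45],[0.5,-0.3,33.5,0,0,0,0.2],[0.5,-0.3,33.5,0,0,0,1],[0.5,-0.3,33.5,0,0,0,1],[0.5,-0.3,33.5,0,0,0,1],[0.5,-0.3,33.5,0,0,0,1],[0.5,-0.3,33.5,0,0,0,1]]}}

```text
t: 3.38
eef_pos: [0.4919, 0.0102, 0.1959]
ee_rot: [-3.141, -0.0, -2.947]
force: [-0.9, 0.1, 3.4]
width: 0.0116
```

```bash
python3 go.py .4922 .0106 .10 -168.85; python3 go.py .4631 .2875 .10 -168.85
```

```text
t 3.375 row [ -0.4   0.3 -63.4] [-0.01 -0.01  0.  ] rows>= 1.0 w 0.0116 F [-0.9  0.1  3.4] grasp [0.4918 0.0102 0.0366] rpy [-1.7999e+02 -1.0000e-02 -1.6885e+02]
t 3.375 row [-25.4 277.6 -63.4] [-0.01 -0.01  0.  ] rows>= 4.6 w 0.0116 F [-0.9  0.1  3.4] grasp [0.4918 0.0102 0.0366] rpy [-1.7999e+02 -1.0000e-02 -1.6885e+02]
```

Request:
{"name": "drive_tool", "arguments": {"moves": [[0,0,-50,0,0,0,1],[0,0,-63,0,0,0,1],[-25.2,277.4,-63,0,0,0,1],[-25.2,277.4,-63,0,0,0,1],[-25.2,277.4,-63,0,0,0,1],[-25.2,277.4,-63,0,0,0,1],[-25.2,277.4,-63,0,0,0,1],[-25.2,277.4,-63,0,0,0,1],[-25.2,277.4,-40,0,0,0,1],[-25.2,277.4,-40,0,0,0,1],[-25.2,277.4,-40,0,0,0,1]]}}

```text
t: 4.75
eef_pos: [0.4632, 0.2868, 0.2361]
ee_rot: [-3.141, -0.0, -2.948]
force: [-0.1, 0.6, -0.4]
width: 0.0122
```

```bash
python3 go.py .4631 .2875 .0495 -168.85; python3 - <<'E'
from m import *
f=grab_frame("side"); s=f["img"][150:230,170:270]; t=grab_frame("top")["img"][195:285,100:210]
save("c4.png",np.hstack([cv2.resize(s,(400,320),interpolation=2),cv2.resize(t,(391,320),interpolation=2)]))
E
```

```text
t 4.75 row [-0.1  0.7 27.3] [-0.01 -0.   -0.04] rows>= 0.4 w 0.0122 F [-0.1  0.6 -0.4] grasp [0.4632 0.2868 0.0768] rpy [-179.99   -0.   -168.89]
```

View pics/c4.png

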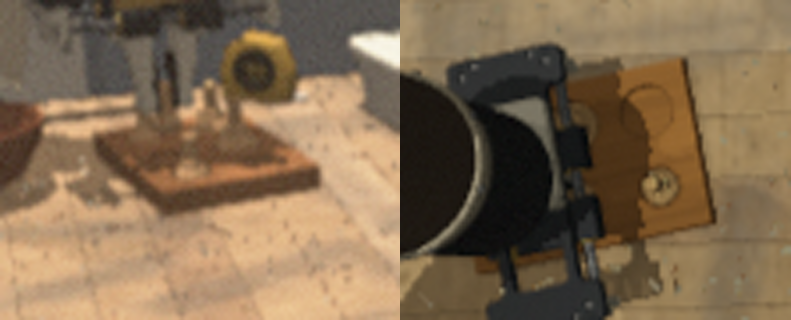

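Request:
{"name": "drive_tool", "arguments": {"moves": [[-0.1,0.4,18,0,0,0,1],[-0.1,0.4,22,0,0,0,1],[-0.1,0.4,22,0,0,0,1]]}}

```text
t: 5.22
eef_pos: [0.4631, 0.2876, 0.2141]
ee_rot: [-3.141, 0.0, -2.947]
force: [0.2, 0.1, -0.4]
width: 0.012
```

```bash
python3 go.py .4631 .2875 .0495 -168.85
```

```text
t 5.225 row [-0.  -0.1  5.3] [-0.01  0.   -0.01] rows>= 0.1 w 0.012 F [ 0.2  0.1 -0.4] grasp [0.4631 0.2876 0.0548] rpy [-179.99    0.   -168.86]
```

Request:
{"name": "drive_tool", "arguments": {"moves": [[0,0,5.5,0,0,0,1],[0,0,5.5,0,0,0,1],[0,0,5.5,0,0,0,0.6],[0,0,5.5,0,0,0,0.4],[0,0,5.5,0,0,0,0.4],[0,0,-50,0,0,0,0.4],[0,0,-70,0,0,0,0.4]]}}

```text
t: 6.1
eef_pos: [0.4635, 0.2883, 0.2865]
ee_rot: [3.14, 0.003, -2.946]
force: [0.1, 0.1, -0.2]
width: 0.0266
```

```bash
python3 go.py .6401 .0098 .11 -168.85
```

```text
t 6.1 row [-119.2 -307.5   17. ] [0.1  0.17 0.03] rows>= 5.3 w 0.0266 F [ 0.1  0.1 -0.2] grasp [0.4639 0.2887 0.1272] rpy [ 1.7990e+02  1.7000e-01 -1.6882e+02]
```

Request:
{"name": "drive_tool", "arguments": {"moves": [[-119.5,-307,0,0,0,0,-0.45],[-119.5,-307,0,0,0,0,-0.45],[-119.5,-307,0,0,0,0,-0.45],[-119.5,-307,0,0,0,0,-0.45],[-119.5,-307,30,0,0,0,-0.45],[-119.5,-307,50,0,0,0,-0.45],[-119.5,-307,50,0,0,0,-0.45],[-119.5,-307,50,0,0,0,-0.45]]}}

```text
t: 7.1
eef_pos: [0.6396, 0.01, 0.2342]
ee_rot: [-3.141, 0.0, -2.947]
force: [-1.2, 0.6, 0.6]
width: 0.0636
```

```bash
python3 go.py .6401 .0098 .0438 -168.85;  python3 - <<'E'
from m import *
f=grab_frame("side"); W=cloud(f)
save("c5.png",cv2.resize(f["img"][150:300,130:330],(800,600),interpolation=2))
E
```

```text
t 7.1 row [-0.5 -0.3 31.1] [-0.01  0.01  0.01] rows>= 0.5 w 0.0636 F [-1.2  0.6  0.6] grasp [0.6396 0.01   0.0749] rpy [-1.7999e+02  1.0000e-02 -1.6884e+02]
```

View pics/c5.png

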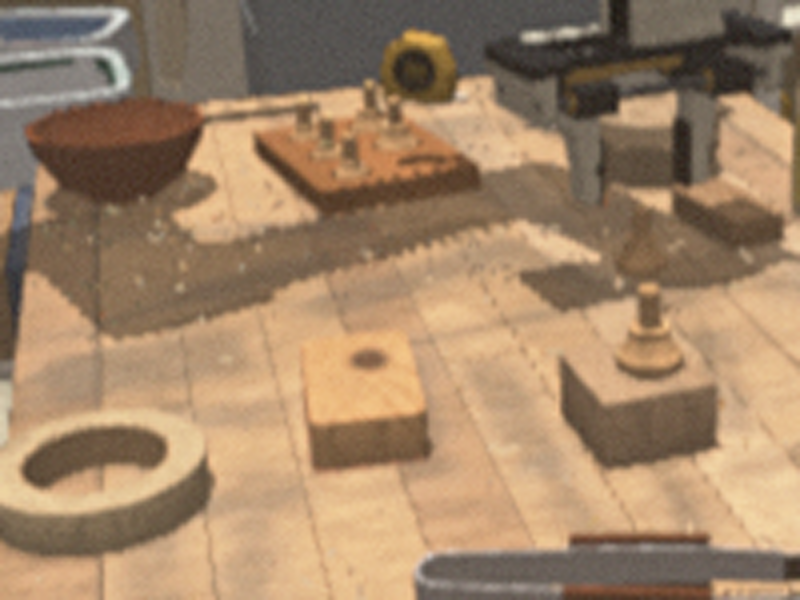

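Small knob now stands upright in the middle small pocket (crop ~325,140). The gripper straddles the large stray, so I go on.

Request:
{"name": "drive_tool", "arguments": {"moves": [[-0.5,-0.3,31,0,0,0,-0.45],[-0.5,-0.3,31,0,0,0,-0.45],[-0.5,-0.3,31,0,0,0,0.2],[-0.5,-0.3,31,0,0,0,1],[-0.5,-0.3,31,0,0,0,1],[-0.5,-0.3,31,0,0,0,1],[-0.5,-0.3,31,0,0,0,1],[-0.5,-0.3,31,0,0,0,1]]}}

```text
t: 8.15
eef_pos: [0.64, 0.0093, 0.2027]
ee_rot: [3.142, -0.0, -2.947]
force: [-1.3, -0.6, 0.5]
width: 0.0122
```

```bash
python3 go.py .5332 .2422 .1 -168.85
```

```text
t 8.15 row [ 59.9 249.1 -56.6] [ 0.   -0.01 -0.01] rows>= 4.2 w 0.0122 F [-1.3 -0.6  0.5] grasp [0.64   0.0093 0.0434] rpy [ 1.8000e+02 -1.0000e-02 -1.6886e+02]
```

Request:
{"name": "drive_tool", "arguments": {"moves": [[0,0,-50,0,0,0,1],[0,0,-60,0,0,0,1],[60,248.8,-60,0,0,0,1],[60,248.8,-60,0,0,0,1],[60,248.8,-60,0,0,0,1],[60,248.8,-60,0,0,0,1],[60,248.8,-60,0,0,0,1],[60,248.8,-35,0,0,0,1],[60,248.8,-22,0,0,0,1],[60,248.8,-17.5,0,0,0,1],[60,248.8,-17.5,0,0,0,1]]}}

```text
t: 9.52
eef_pos: [0.5335, 0.2416, 0.2203]
ee_rot: [-3.141, -0.0, -2.948]
force: [0.1, -0.6, 0.2]
width: 0.0122
```

```bash
python3 go.py .5332 .2422 .056 -168.85
```

```text
t 9.525 row [0.1 0.7 5. ] [-0.01 -0.   -0.04] rows>= 0.1 w 0.0122 F [ 0.1 -0.6  0.2] grasp [0.5335 0.2415 0.061 ] rpy [-179.99   -0.   -168.89]
```

Request:
{"name": "drive_tool", "arguments": {"moves": [[0,0,5,0,0,0,1],[0,0,5,0,0,0,1],[0,0,5,0,0,0,0.6],[0,0,5,0,0,0,0.4],[0,0,5,0,0,0,0.4],[0,0,-50,0,0,0,0.4],[0,0,-110,0,0,0,0.4],[0,0,-110,0,0,0,0.4]]}}

```text
t: 10.52
eef_pos: [0.5344, 0.2428, 0.3359]
ee_rot: [3.138, 0.009, -2.946]
force: [-0.4, -0.4, -0.9]
width: 0.0262
```

```bash
python3 go.py .5082 -.3795 .11 72.3
```

```text
t 10.525 row [ 147.  -605.6   62.9] [6.7000e-01 7.0000e-02 1.1889e+02] rows>= 11.1 w 0.0262 F [-0.4 -0.4 -0.9] grasp [0.5356 0.2437 0.1766] rpy [ 179.77    0.5  -168.81]
```

Request:
{"name": "drive_tool", "arguments": {"moves": [[147,-605.5,0,0,0,118.9,-0.6],[147,-605.5,0,0,0,118.9,-0.6],[147,-605.5,0,0,0,118.9,-0.6],[147,-605.5,0,0,0,118.9,-0.6],[147,-605.5,0,0,0,118.9,-0.6],[147,-605.5,0,0,0,118.9,-0.6],[147,-605.5,0,0,0,118.9,-0.6],[147,-605.5,0,0,0,118.9,-0.6],[147,-605.5,0,0,0,118.9,-0.6],[147,-605.5,0,0,0,118.9,-0.6],[147,-605.5,0,0,0,118.9,-0.6],[147,-605.5,0,0,0,118.9,-0.6]]}}

```text
t: 12.02
eef_pos: [0.5053, -0.3812, 0.3292]
ee_rot: [-3.14, -0.0, 1.26]
force: [-0.3, -0.2, -1.4]
width: 0.0703
```

Request:
{"name": "drive_tool", "arguments": {"moves": [[0,0,40,0,0,0,-0.6],[0,0,80,0,0,0,-0.6],[0,0,80,0,0,0,-0.6],[0,0,80,0,0,0,-0.6]]}}

```text
t: 12.52
eef_pos: [0.5068, -0.3803, 0.2517]
ee_rot: [3.14, 0.001, 1.264]
force: [0.6, -0.0, 0.9]
width: 0.0702
```

```bash
python3 go.py .5082 -.3795 .022 72.3; python3 - <<'E'
from m import *
f=grab_frame("top")
g=grab_frame("side")
W=cloud(f)
for n,u,v,z in [("bk",337,206,.086),("la",124,232,.058),("lb",145,227,.058),("h5",165,224,.058),("sa",128,254,.052),("h1",150,250,.052),("sb",171,245,.052)]:
    p,c,px=top_of(f,W,u,v,z); print(n,p.round(4),c)
save("c6.png",np.hstack([cv2.resize(f["img"][205:275,110:190],(400,350),interpolation=2),cv2.resize(g["img"][210:330,210:350],(400,350),interpolation=2)]))
E
```

```text
t 12.525 row [ 1.3  1.  70.4] [0.07 0.04 0.13] rows>= 1.1 w 0.0702 F [ 0.6 -0.   0.9] grasp [ 0.5069 -0.3805  0.0924] rpy [1.7993e+02 4.0000e-02 7.2430e+01]
bk [nan nan nan] 0
la [0.5107 0.3561 0.057 ] 16
lb [0.5218 0.2993 0.057 ] 17
h5 [0.5336 0.2413 0.057 ] 18
sa [0.4517 0.3435 0.051 ] 17
h1 [0.4635 0.2875 0.051 ] 16
sb [0.4739 0.2308 0.051 ] 19m.py:7: RuntimeWarning: Mean of empty slice.
  vv,uu=np.nonzero(m); return ray(f,uu.mean()+u0,vv.mean()+v0,zt-.001),m.sum(),(uu.mean()+u0,vv.mean()+v0)
  ret = ret.dtype.type(ret / rcount)
```

View pics/c6.png

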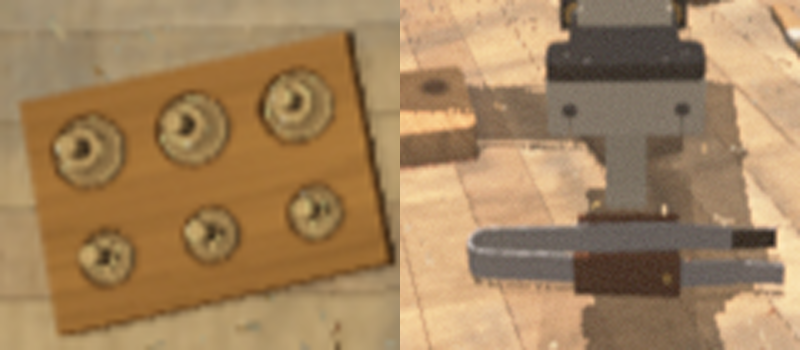

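Request:
{"name": "drive_tool", "arguments": {"moves": [[1.3,1,40,0,0,0,-0.6],[1.3,1,65,0,0,0,-0.6],[1.3,1,70.5,0,0,0,-0.6],[1.3,1,70.5,0,0,0,-0.4],[1.3,1,70.5,0,0,0,-0.2],[1.3,1,70.5,0,0,0,-0.1],[1.3,1,70.5,0,0,0,-0.02],[1.3,1,70.5,0,0,0,-0.02],[1.3,1,70.5,0,0,0,-0.02]], "grip_force": 30}}

```text
t: 13.75
eef_pos: [0.5078, -0.3799, 0.1809]
ee_rot: [3.14, 0.0, 1.261]
force: [-0.7, 0.6, 6.5]
width: 0.0451
```

```bash
python3 go.py .5082 -.3795 .15 72.3
```

```text
t 13.75 row [   0.5    0.5 -128.4] [ 0.11  0.02 -0.03] rows>= 2.1 w 0.0451 F [-0.7  0.6  6.5] grasp [ 0.508  -0.3801  0.0216] rpy [1.7989e+02 2.0000e-02 7.2270e+01]
```

Request:
{"name": "drive_tool", "arguments": {"moves": [[0,0,-15,0,0,0,-0.02],[0,0,-50,0,0,0,-0.02],[0,0,-100,0,0,0,-0.02],[0,0,-130,0,0,0,-0.02],[0,0,-130,0,0,0,-0.02],[0,0,-130,0,0,0,-0.02]]}}

```text
t: 14.5
eef_pos: [0.5068, -0.3793, 0.3095]
ee_rot: [-3.141, -0.001, 1.261]
force: [0.2, -0.0, -1.9]
width: 0.0445
```

```bash
python3 go.py .5082 -.3795 .15 72.3; python3 - <<'E'
from m import *
import pickle
f=avg("top",2); g=avg("side",2); pickle.dump((f,g),open("f2.pkl","wb"))
save("c7.png",np.hstack([cv2.resize(f["img"][170:260,355:445],(400,400),interpolation=2),cv2.resize(g["img"][170:310,220:360],(400,400),interpolation=2)]))
W=cloud(f); p,c,px=top_of(f,W,337,206,.086); print("bk",p.round(4),c)
E
```

```text
t 14.5 row [0.3 1.4 0.2] [-0.04 -0.03 -0.07] rows>= 0.0 w 0.0445 F [ 0.2 -0.  -1.9] grasp [ 0.5067 -0.3792  0.1502] rpy [-1.7996e+02 -3.0000e-02  7.2230e+01]
bk [nan nan nan] 0m.py:7: RuntimeWarning: Mean of empty slice.
  vv,uu=np.nonzero(m); return ray(f,uu.mean()+u0,vv.mean()+v0,zt-.001),m.sum(),(uu.mean()+u0,vv.mean()+v0)
  ret = ret.dtype.type(ret / rcount)
```

View pics/c7.png

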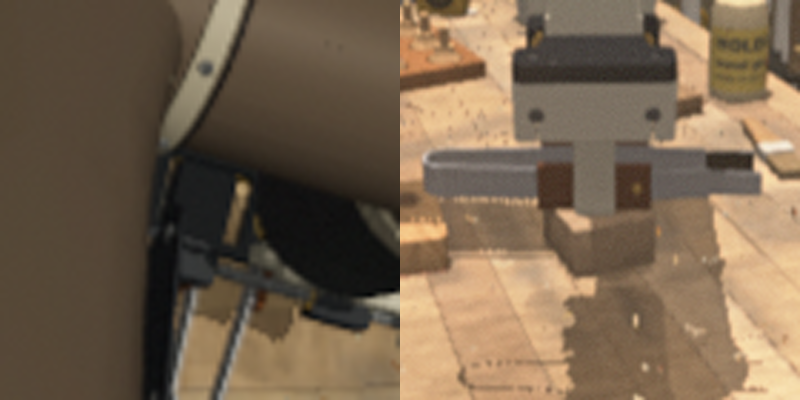

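```bash
python3 - <<'E'
import pickle
from m import *
f,g=pickle.load(open("f2.pkl","rb")); W=cloud(g)
s=get_state(); yaw=np.radians(72.23); G=np.array([.5067,-.3792])
tx=np.array([np.sin(yaw),-np.cos(yaw)]); ty=np.array([np.cos(yaw),np.sin(yaw)])
R=W[215:250,225:350].reshape(-1,3); R=R[~np.isnan(R[:,0])]
d=R[:,:2]-G; a=d@tx; b=d@ty; z=R[:,2]
m=(abs(b)<.05)&(a>-.13)&(a<.12)&(z>.1)&(z<.17)
for lo in np.arange(-.12,.12,.015):
    k=m&(a>=lo)&(a<lo+.015)
    if k.sum()>3:
        n=k&(b<0); q=k&(b>0); print(round(lo,3),k.sum(),"near b",np.median(b[n]).round(4) if n.any() else None,"z",(z[n].min().round(4),z[n].max().round(4)) if n.any() else None,"far b",np.median(b[q]).round(4) if q.any() else None,(z[q].min().round(4),z[q].max().round(4)) if q.any() else None)
print("a max",a[m&(b<0)].max(),a[m&(b>0)].max() if (m&(b>0)).any() else None, "a min",a[m].min())
E
```

```text
-0.105 81 near b -0.0099 z (np.float64(0.1336), np.float64(0.1524)) far b 0.0105 (np.float64(0.1438), np.float64(0.1524))
-0.09 163 near b -0.0128 z (np.float64(0.1328), np.float64(0.1519)) far b 0.0132 (np.float64(0.1409), np.float64(0.1521))
-0.075 160 near b -0.0136 z (np.float64(0.1328), np.float64(0.1518)) far b 0.0143 (np.float64(0.1408), np.float64(0.152))
-0.06 163 near b -0.0145 z (np.float64(0.1336), np.float64(0.1519)) far b 0.0143 (np.float64(0.1405), np.float64(0.1521))
-0.045 171 near b -0.0154 z (np.float64(0.1299), np.float64(0.1557)) far b 0.0148 (np.float64(0.14), np.float64(0.1521))
-0.03 211 near b -0.0216 z (np.float64(0.1293), np.float64(0.1561)) far b 0.0153 (np.float64(0.1412), np.float64(0.1522))
-0.015 193 near b -0.0383 z (np.float64(0.1299), np.float64(0.1699)) far b 0.0156 (np.float64(0.1418), np.float64(0.152))
0.0 205 near b -0.0381 z (np.float64(0.1295), np.float64(0.1695)) far b 0.0167 (np.float64(0.1413), np.float64(0.1535))
0.015 215 near b -0.0226 z (np.float64(0.1292), np.float64(0.1557)) far b 0.0169 (np.float64(0.1405), np.float64(0.1541))
0.03 173 near b -0.0185 z (np.float64(0.13), np.float64(0.1556)) far b 0.0163 (np.float64(0.1365), np.float64(0.1529))
0.045 166 near b -0.0173 z (np.float64(0.1333), np.float64(0.1505)) far b 0.0149 (np.float64(0.1374), np.float64(0.1507))
0.06 143 near b -0.0165 z (np.float64(0.1333), np.float64(0.1497)) far b 0.0128 (np.float64(0.1378), np.float64(0.1503))
0.075 148 near b -0.0173 z (np.float64(0.1353), np.float64(0.1493)) far b 0.0126 (np.float64(0.1382), np.float64(0.1489))
0.09 30 near b -0.0179 z (np.float64(0.136), np.float64(0.1489)) far b 0.0129 (np.float64(0.1387), np.float64(0.1486))
a max 0.09289499678633131 0.09256939058920682 a min -0.09906790651747002
```

```bash
python3 go.py .4943 -.1945 .15 72.3
```

```text
t 14.7 row [172.3 -68.5  -0.5] [-0.13 -0.01 -0.06] rows>= 3.0 w 0.0447 F [ 0.3  0.6 -1.2] grasp [ 0.5067 -0.3794  0.1493] rpy [-1.7987e+02 -1.0000e-02  7.2240e+01]
```

Go gently, then settle and measure.

Request:
{"name": "drive_tool", "arguments": {"moves": [[30,-12,0,0,0,0,-0.02],[70,-28,0,0,0,0,-0.02],[110,-44,0,0,0,0,-0.02],[145,-58,0,0,0,0,-0.02],[165,-66,0,0,0,0,-0.02],[172.3,-68.5,0,0,0,0,-0.02],[172.3,-68.5,0,0,0,0,-0.02],[172.3,-68.5,0,0,0,0,-0.02],[172.3,-68.5,0,0,0,0,-0.02]]}}

```text
t: 15.82
eef_pos: [0.4946, -0.1953, 0.3095]
ee_rot: [-3.141, 0.0, 1.26]
force: [-0.3, -0.4, 0.1]
width: 0.0448
```

```bash
python3 go.py .4943 -.1945 .086 72.3; python3 - <<'E'
from m import *
import pickle
f=avg("top",2); g=avg("side",2); pickle.dump((f,g),open("f3.pkl","wb"))
save("c8.png",np.hstack([cv2.resize(f["img"][165:255,280:370],(400,400),interpolation=2),cv2.resize(g["img"][160:270,220:330],(400,400),interpolation=2)]))
s=get_state(); yaw=s["ee_rot"][2]; G=s["eef_pos"][:2]
tx=np.array([np.sin(yaw),-np.cos(yaw)]); ty=np.array([np.cos(yaw),np.sin(yaw)])
W=cloud(g); R=W[160:270,220:330].reshape(-1,3); R=R[~np.isnan(R[:,0])]
d=R[:,:2]-G; a=d@tx; b=d@ty; z=R[:,2]; m=(abs(b)<.05)&(a>.05)&(a<.12)&(z>.1)&(z<.2)
for k in(m&(b<0),m&(b>0)):
    if k.any(): print(k.sum(),"b",np.median(b[k]),"a",a[k].min(),a[k].max(),"z",z[k].min(),z[k].max())
k=(np.hypot(a-.0785,b)<.03)&(z>.068)&(z<.095); print("tenon pts a,b,z",k.sum(),np.median(a[k]),np.median(b[k]),z[k].max(),z[k].min(), np.median(R[k],0))
print(np.ptp(a[k]),np.ptp(b[k]))
E
```

```text
t 15.825 row [ 0.7 -0.5 64.2] [-0.02  0.01 -0.11] rows>= 1.0 w 0.0448 F [-0.3 -0.4  0.1] grasp [ 0.4945 -0.1953  0.1502] rpy [-1.7998e+02  1.0000e-02  7.2190e+01]
160 b -0.017119630256543446 a 0.0508712058155568 0.09145461715922655 z 0.13452568444617855 0.15219609422787397
98 b 0.013270388940277347 a 0.05060242561911178 0.09250871481428377 z 0.14181098005707543 0.151067887688665
tenon pts a,b,z 46 0.07732875467694522 -0.005599992317839992 0.0872913134143471 0.06851896423514388 [ 0.5660223  -0.22402408  0.07962802]
0.008579055478874623 0.007941958831306408
```

View pics/c8.png

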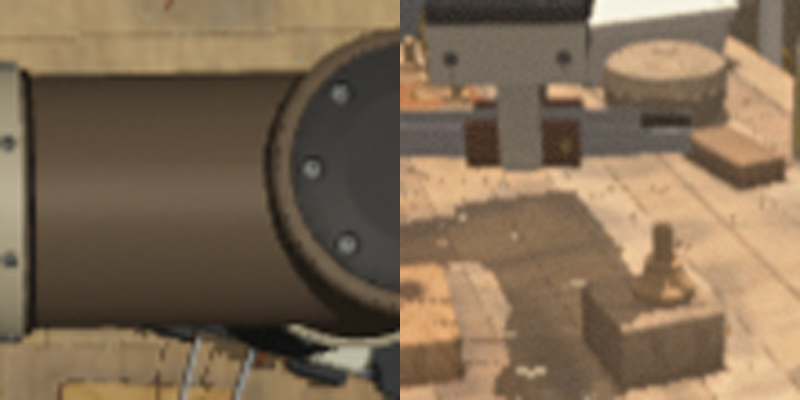

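Request:
{"name": "drive_tool", "arguments": {"moves": [[0,-0.5,20,0,0,0,-0.02],[0,-0.5,40,0,0,0,-0.02],[0,-0.5,52,0,0,0,-0.02],[0,-0.5,60,0,0,0,-0.02],[0,-0.5,64,0,0,0,-0.02],[0,-0.5,64,0,0,0,-0.02],[0,-0.5,64,0,0,0,-0.02]], "grip_force": 40}}

```text
t: 16.9
eef_pos: [0.4943, -0.1945, 0.2462]
ee_rot: [3.141, -0.0, 1.261]
force: [0.3, 0.4, -1.7]
width: 0.0448
```

```bash
python3 go.py .4943 -.1945 .086 72.3; python3 - <<'E'
from m import *
import pickle
g=avg("side",2)
save("c9.png",cv2.resize(g["img"][190:280,250:340],(500,500),interpolation=2))
E
```

```text
t 16.9 row [ 0.  -0.   0.9] [ 0.05 -0.01 -0.05] rows>= 0.0 w 0.0448 F [ 0.3  0.4 -1.7] grasp [ 0.4944 -0.1946  0.0869] rpy [ 1.7995e+02 -1.0000e-02  7.2250e+01]
```

View pics/c9.png

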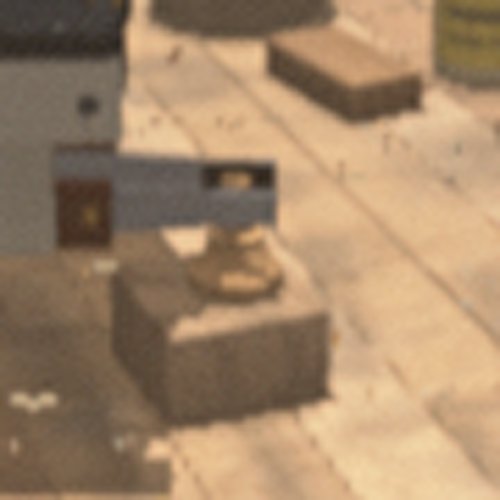

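Tenon tip shows between the jaws (235,178), head untouched below (235,265). Close now.

Request:
{"name": "drive_tool", "arguments": {"moves": [[0,0,0,0,0,0,0.04],[0,0,0,0,0,0,0.08],[0,0,0,0,0,0,0.12],[0,0,0,0,0,0,0.16],[0,0,0,0,0,0,0.25],[0,0,0,0,0,0,0.4],[0,0,0,0,0,0,0.4],[0,0,0,0,0,0,0.4]], "grip_force": 40}}

```text
t: 18.0
eef_pos: [0.4941, -0.1945, 0.2458]
ee_rot: [3.142, 0.0, 1.261]
force: [0.2, 0.0, -0.7]
width: 0.0378
```

```bash
python3 go.py .4943 -.1945 .21 72.3
```

```text
t 18.0 row [ 1.000e-01  2.000e-01 -1.235e+02] [ 0.    0.   -0.05] rows>= 2.0 w 0.0378 F [ 0.2  0.  -0.7] grasp [ 0.4941 -0.1945  0.0865] rpy [180.     0.    72.25]
```

Request:
{"name": "drive_tool", "arguments": {"moves": [[0,0,-4,0,0,0,0.4],[0,0,-12,0,0,0,0.4],[0,0,-25,0,0,0,0.4],[0,0,-42,0,0,0,0.4],[0,0,-60,0,0,0,0.4],[0,0,-78,0,0,0,0.4],[0,0,-94,0,0,0,0.4],[0,0,-106,0,0,0,0.4],[0,0,-113,0,0,0,0.4],[0,0,-116,0,0,0,0.4],[0,0,-116,0,0,0,0.4],[0,0,-116,0,0,0,0.4]]}}

```text
t: 19.5
eef_pos: [0.494, -0.1945, 0.3612]
ee_rot: [-3.141, 0.0, 1.261]
force: [0.9, -0.3, -2.4]
width: 0.0371
```

```bash
python3 go.py .4943 -.1945 .21 72.3; python3 - <<'E'
from m import *
g=avg("side",2); f=avg("top",1)
save("c10.png",np.hstack([cv2.resize(g["img"][130:280,225:375],(400,400),interpolation=2),cv2.resize(f["img"][200:280,110:190],(400,400),interpolation=2)]))
s=get_state(); yaw=s["ee_rot"][2]; G=s["eef_pos"][:2]
tx=np.array([np.sin(yaw),-np.cos(yaw)]); ty=np.array([np.cos(yaw),np.sin(yaw)])
R=cloud(g)[130:280,225:375].reshape(-1,3); R=R[~np.isnan(R[:,0])]
d=R[:,:2]-G; a=d@tx; b=d@ty; z=R[:,2]; k=(np.hypot(a-.078,b)<.026)&(z>.1)&(z<.182); print(k.sum(),z[k].min(),z[k].max(),"a",a[k].min(),a[k].max())
E
```

```text
t 19.5 row [ 0.1  0.3 -8.1] [-0.06  0.01 -0.05] rows>= 0.1 w 0.0371 F [ 0.9 -0.3 -2.4] grasp [ 0.4938 -0.1945  0.2019] rpy [-1.7994e+02  1.0000e-02  7.2250e+01]
200 0.15610155553166224 0.1819787842735504 a 0.05986604510336338 0.09463949515675608
```

View pics/c10.png

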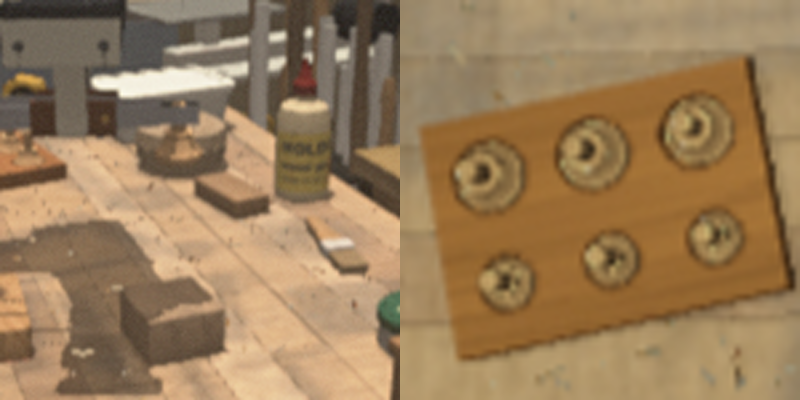

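The knob hangs from the tongs with its underside at about 0.156 m. The block is empty and still in place, and the board is full. I'll hold briefly, then recheck.

Request:
{"name": "drive_tool", "arguments": {"moves": [[0,0,0,0,0,0,0.4],[0,0,0,0,0,0,0.4],[0,0,0,0,0,0,0.4],[0,0,0,0,0,0,0.4],[0,0,0,0,0,0,0.4],[0,0,0,0,0,0,0.4]]}}

```text
t: 20.4
eef_pos: [0.4941, -0.1945, 0.3618]
ee_rot: [-3.142, -0.0, 1.261]
force: [0.6, -0.5, -1.4]
width: 0.0376
```

```bash
python3 - <<'E'
from m import *
import station
g=avg("side",2); s=get_state(); yaw=s["ee_rot"][2]; G=s["eef_pos"][:2]
tx=np.array([np.sin(yaw),-np.cos(yaw)]); ty=np.array([np.cos(yaw),np.sin(yaw)])
R=cloud(g)[130:280,225:375].reshape(-1,3); R=R[~np.isnan(R[:,0])]
d=R[:,:2]-G; a=d@tx; b=d@ty; z=R[:,2]; k=(np.hypot(a-.078,b)<.026)&(z>.1)&(z<.182); print(s["t"],s["width"],s["eef_pos"],k.sum(),z[k].min(),a[k].min(),a[k].max())
if z[k].min()>.15: print(station.job_done())
E
```

```text
20.5 0.03766244710599411 [ 0.49411232 -0.19449883  0.36175826] 193 0.15684683248437267 0.05984470223077811 0.09444112207929949
the job is handed in; nothing more can be done
None
```

The job is done and handed in at 20.5 s. Both stray knobs are in the board, and the block knob is held up in the tongs.

- **Stray knobs:** The small one is face down in the middle small pocket and the large one is in the end large pocket. In the top view their tenon tops were within about 1 mm of the expected pocket positions and at the same height as the neighbouring knobs. Neither met any noticeable force going in.
- **Block knob:** I gripped the tongs and closed them only on the tenon, at 37.7 mm over the grips. The knob hangs upright with its underside about 0.156 m above the bench. Two checks a second apart agreed on that height to within 1 mm.
- **Everything else:** In the last side view the block was empty and still in place, and nothing else looked disturbed.

The only disagreement was on the block knob before gripping. The top and side cameras differed by about 1.5 mm on where its tenon was, which was well inside the clearance of the open jaws. I did not measure the block's position again after the lift; I only saw it in the picture.

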